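Tip the long shelf into the drying box

TASK

Put the long slatted shelf into the drying box. It is longer than the box's mouth, so tilt it, slip one end in under the rim, lower the other end through the mouth, and leave it lying level on the two ledges inside with both its ends under the rim. Lower it by its handle without dropping it, and leave the short shelf alone.

Things in the scene. Friction and masses are not known exactly. Their poses are not given: they have to be found in the camera images.
- drying_box: Fixed open box, grey with bare-aluminium rim. Origin: centre of underside on worktop; z up, y lengthwise, x across. Outside 142x286x77 high, inside 126 (x) x 270 (y). Rim, z 72 to 77, leaves a centred mouth 116 (x) x 170 (y): it overhangs 50 at each end. Below it at each end a ledge, top z = 40, reaches 85 in from the end wall. Long shelf enters at 12 to 30 deg tilt, either end first.
- long_shelf_grip (a point): Centre of the pale wooden grip bar of the long steel slatted shelf (loose, 0.25 kg, lying on the worktop). Plate 90 (x) x 194 (y) x 6, same either way round. Bar 12 thick (x), 66 long (y), 24 high, on two thin posts over the plate's middle; its centre is 66 above the plate's underside. Axes: x across, y along plate and bar, z up. Pinch the bar across its thickness.
- short_shelf_grip (a point): The same point of the short shelf, which stays where it is: same make, plate 90 (x) x 110 (y) x 6, same handle and axes, loose on the worktop.
Mind the look-alikes: they are no part of the job. Leave any black look-alike of the part that bears long_shelf_grip alone.

How it is judged (in metres and radians):
At the end, for the whole second after the job is handed in: The long shelf lies at rest and level (within 0.1 rad) on both ledges inside the drying box, centred along the box within 12 mm, so that both its ends are under the rim (grip centre 98 to 114 mm above the worktop and within 25 mm of the box's middle crosswise) (y of long_shelf_grip in the frame of drying_box between -0.012 and 0.012 m and x of long_shelf_grip in the frame of drying_box between -0.025 and 0.025 m and z of long_shelf_grip in the frame of drying_box between 0.098 and 0.114 m and angle between long_shelf_grip's own z axis and vertical below 0.1 rad and linear speed of long_shelf below 0.02 m/s); the robot touches nothing.
It fails at once if the short shelf is moved by more than 30 mm (distance of short_shelf_grip from where it was at the start of the episode above 0.03 m).
It fails at once if the long shelf is dropped (falls free of the fingers at more than 0.6 m/s) (contact force between the fingers and long_shelf below 0.1 N and linear speed of long_shelf above 0.6 m/s).
It also fails if it takes over 48 s, if anything falls off the work surface, if the arm or the gripper's body presses on something with over 40 N, if the wrist force passes 120 N, or if a joint passes its speed limit or range.

ROBOT

A 6-joint arm with a two-finger parallel gripper is mounted at the origin on the work surface; the furniture and walls round the work are solid. World frame = base frame: x ahead of the robot, y to its left, z up, the work surface at z = 0. Lengths are in m, angles in degrees, forces in N, time in s.
With the tool pointing down it reaches from about 0.35 to 0.875 m from the base axis. Payload 4.2 kg.
Tool frame: the origin (TCP) lies midway between the tips of the shut fingers; the grasp point (between the pads) lies 19 mm behind it; z points along the fingers, y is the direction in which the jaws open and shut (so a half turn about z gives the same grasp; the last joint's range is limited). The gripper opens to 87 mm and grips with 3 to 60 N. Pads are 19 mm wide; open, the fingers measure 117 mm over their backs; the gripper's body (75 mm by 190 mm) begins 51 mm behind the grasp point.
Start: joints at [-57.261, 22.042, 0.453, 0, -68.411, -14.817], TCP at [0.192, -0.595, 0.196] pointing down, gripper open.
Joint ranges: [-179.83, 179.83], [-69.29, 118.12], [-61.27, 80.66], [-181.25, 117.63], [-171.15, -9.14], [-177.46, 177.46]. Speed limits (degrees/s): [159.86, 159.86, 180, 180, 180, 180].

INTERFACE

Orientations are given as a 3x3 rotation matrix whose columns are the frame's x, y, z axes.
In Python, from station import sense, capture, finish_job gives the robot as it stands. The module is installed in compiled form; this text tells all that it offers.
- The arm moves only by the shell command python3 -m jog 'ROWS' [OPENING]. ROWS is JSON, a list of rows, each a list of 6 numbers: the shift along the tool's x, y, z in cm, then the turn, a rotation vector about the tool's x, y, z in degrees. In form: [[dx, dy, dz, wx, wy, wz], ...]. A call has exactly 5 rows; each row shifts and turns the commanded pose from where the row before left it, along the tool's axes as they then stand; what a row does not reach is not made up. A row lasts 1/12 s, in which the tool goes at most 41.7 mm and 7.16 degrees, less where a joint would pass 70% of its speed; a pose out of reach is approached as far as the arm can. A call is refused whole if a number of a shift passes 4.17 or a number of a turn 7.16, either way. A call with a gripper value outside its range is refused whole. OPENING is the finger opening in cm, from 0 to 8.7, set as the call begins (- or left out, the last holds). The fingers move at their own pace and stop on an object; the grip force is fixed at half the most. Time passes only in rows, so rows that do not move let the fingers close, or fill a call up. It gives the time, the measured TCP pose, the force and the opening at its end, in the units of the state.
- sense(): the state, without advancing time (a new reading comes with each control period).
- capture(name): name is "scene" or "side" or "wrist"; returns a dict with "frame" (400x640x3 uint8, red, green, blue), "fx", "fy", "cx", "cy" (pixels), "world_to_cam" (4x4, takes a point from world to camera coordinates). Camera axes: x right, y up, looking along -z (the intrinsics and any distortion apply to the point x, -y, -z); pixel columns grow to the right and rows downward; lengths in m; the calibration is good to about 2 mm. A picture is of the moment at which its call begins. There is no depth.
- finish_job(): hands the job in, once; it reports no verdict.
The state is a dict: "time_s": time; "joints": joint angles; "joint_velocities": joint speeds; "effort": joint torques, N m; "tcp_pos": TCP position; "ee_rot": TCP orientation; "wrist_force": force on the tool from outside, world axes, zero at the start; "moment": the same for the moment, N m; "gripper_width": opening from 0.0 (shut) to 1.0 (fully open).
Only numpy, scipy, OpenCV 4.12 (cv2) and the standard library are available. Lean on these libraries where they do the work, as an engineer would, in place of code of your own. Each camera call takes 0.05 s, during which the arm holds its last target.

## Working session

There is one attempt and no reset: what is moved stays moved. The work goes in short steps, Python scripts to look and compute and a shell command to move; the robot and the scene stay as the last step left them, time stands still between calls to the robot, and variables do not carry over. Pictures are saved under pics/ and viewed, and the job is handed in when it is done.

```bash
mkdir -p pics; cat > h.py <<'E'
import numpy as np,cv2
from station import sense,capture
def snap(n,f):
    c=capture(n); cv2.imwrite('pics/'+f,c['frame'][:,:,::-1]); return c
def ray(c,u,v):
    M=np.array(c['world_to_cam']);R=M[:3,:3];t=M[:3,3]
    d=np.array([(u-c['cx'])/c['fx'],-(v-c['cy'])/c['fy'],-1.])
    return -R.T@t, R.T@d
def onz(c,u,v,z):
    o,d=ray(c,u,v); return o+d*(z-o[2])/d[2]
def proj(c,p):
    M=np.array(c['world_to_cam']);q=M[:3,:3]@np.array(p)+M[:3,3]
    return c['cx']+c['fx']*q[0]/-q[2], c['cy']-c['fy']*q[1]/-q[2]
E
python3 - <<'E'
from h import *
import pickle
for n in ['scene','side','wrist']:
    c=snap(n,n+'0.png'); pickle.dump(c,open(n+'0.pkl','wb'))
    print(n,c['fx'],c['cx'],c['cy'],[k for k in c], ray(c,320,200))
s=sense();print(s['time_s'],s['tcp_pos'],s['ee_rot'])
E
```

```text
scene 507.6499781680457 309.91250442447495 206.72265223406598 ['frame', 'fx', 'fy', 'cx', 'cy', 'world_to_cam'] (array([-0.49365247,  0.84754503,  1.34600484]), array([ 0.58311446, -0.43653016, -0.68555757]))
side 509.69082063701785 310.1342405997389 202.45227323256915 ['frame', 'fx', 'fy', 'cx', 'cy', 'world_to_cam'] (array([0.10937322, 1.31851242, 0.88342432]), array([ 0.28384149, -0.80109728, -0.52732814]))
wrist 359.7766599907741 316.38368763023504 207.94997777883677 ['frame', 'fx', 'fy', 'cx', 'cy', 'world_to_cam'] (array([ 0.12305058, -0.61588739,  0.38361487]), array([ 0.23093508,  0.08690467, -0.96938428]))
0.15 [ 0.19219261 -0.5942018   0.19531299] [[-9.51500940e-01 -3.07645193e-01 -6.29783671e-04]
 [-3.07645812e-01  9.51499698e-01  1.54247598e-03]
 [ 1.24703652e-04  1.66141765e-03 -9.99998612e-01]]
```

View pics/scene0.png

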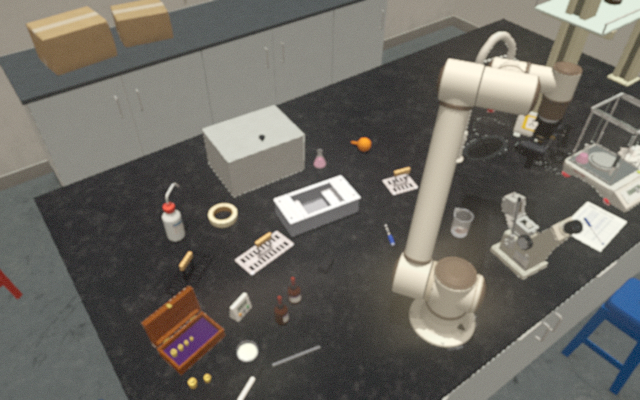

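View pics/side0.png

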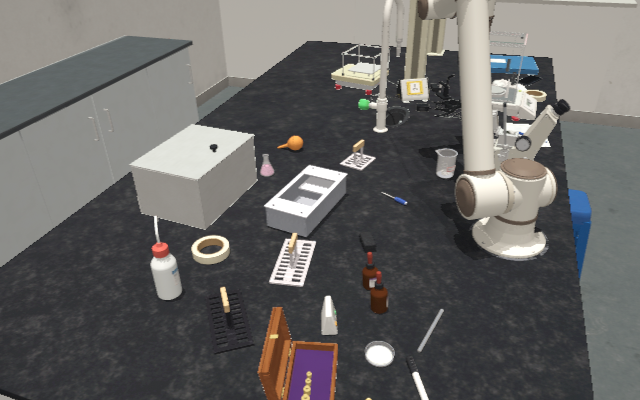

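View pics/wrist0.png

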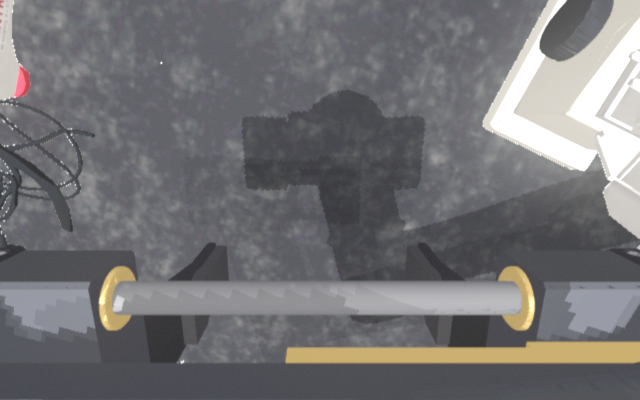

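Candidates in scene / side: a white steel long shelf (264,252)/(293,262), the short shelf (400,183)/(357,158), and a black look-alike (190,270)/(229,320). By the description I choose the first. Next I check it in a close crop.

```bash
python3 - <<'E'
import pickle,cv2,numpy as np
a=pickle.load(open('scene0.pkl','rb'))['frame'][170:280,225:370,::-1]
b=pickle.load(open('side0.pkl','rb'))['frame'][160:290,255:355,::-1]
cv2.imwrite('pics/crA.png',cv2.resize(a,None,fx=5,fy=5,interpolation=cv2.INTER_CUBIC))
cv2.imwrite('pics/crB.png',cv2.resize(b,None,fx=4.5,fy=4.5,interpolation=cv2.INTER_CUBIC))
E
```

```text
(no output)
```

View pics/crA.png

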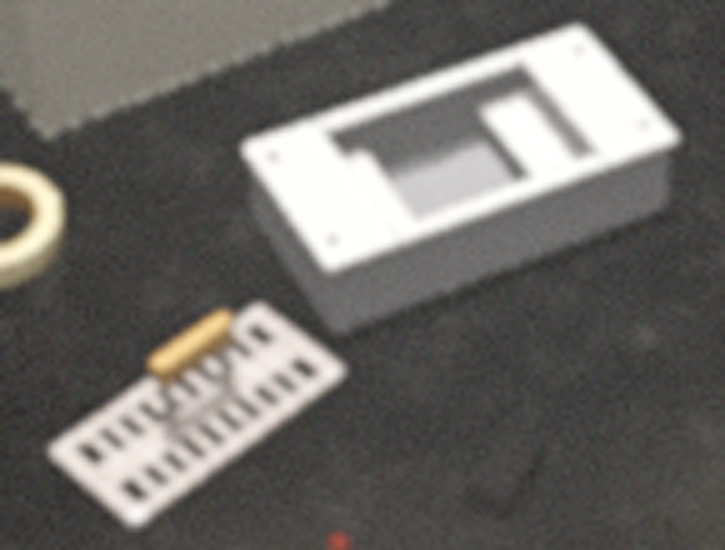

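View pics/crB.png

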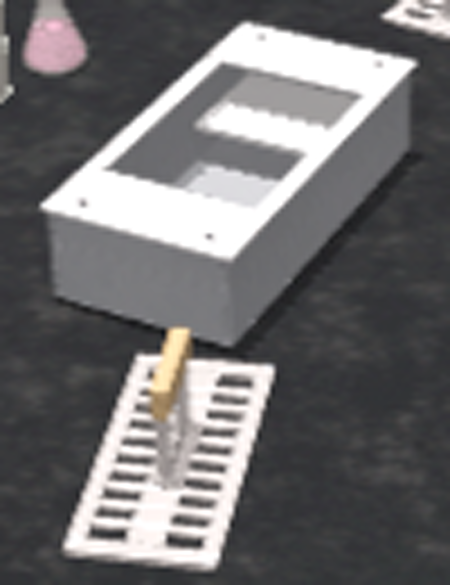

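The crop confirms it: steel-white slatted plate with a pale wooden bar, 12 slots long, next to the box with its bare rim. Next I measure both.

```bash
python3 - <<'E'
import pickle
from h import *
S={'scene':((225,170),5,[(242,147),(580,25),(681,140),(330,272)],[(50,450),(258,303),(347,372),(135,528)]),
'side':((255,160),4.5,[(42,210),(247,22),(415,65),(235,262)],[(137,355),(274,367),(217,568),(65,552)])}
for n,(o,k,B,L) in S.items():
    c=pickle.load(open(n+'0.pkl','rb')); img=c['frame']
    for nm,q,z in(('box',B,.077),('shelf',L,.006)):
        q=np.array(q)/k+np.array(o)-.0
        m=img.min(2)>(150 if nm=='box' else 140)
        roi=np.zeros(m.shape,np.uint8); cv2.fillConvexPoly(roi,np.int32(cv2.convexHull(np.float32((q-q.mean(0))*1.12+q.mean(0)))),1)
        v,u=np.nonzero(m&(roi>0))
        P=np.float32([onz(c,a,b,z)[:2] for a,b in zip(u,v)])
        r=cv2.minAreaRect(P); print(n,nm,'mask',np.round(cv2.boxPoints(r).mean(0),4),np.round(r[1],4),round(r[2],2))
        W=np.array([onz(c,a,b,z)[:2] for a,b in q]);r=cv2.minAreaRect(np.float32(W))
        print('  hand',np.round(W.mean(0),4),np.round(r[1],4),round(r[2],2))
    # wood bar
    hsv=cv2.cvtColor(img,cv2.COLOR_RGB2HSV); m=cv2.inRange(hsv,(8,70,120),(28,255,255))
    q=np.array(L)/k+np.array(o); a,b=q.min(0)-12,q.max(0)+5
    mm=np.zeros_like(m); mm[int(a[1]):int(b[1]),int(a[0]):int(b[0])]=m[int(a[1]):int(b[1]),int(a[0]):int(b[0])]
    v,u=np.nonzero(mm); P=np.float32([onz(c,x,y,.066)[:2] for x,y in zip(u,v)]); r=cv2.minAreaRect(P)
    print(' bar',len(u),u.mean(),v.mean(),P.mean(0),r)
E
```

```text
scene box mask [0.6018 0.043 ] [0.2933 0.1527] 82.06
  hand [0.5976 0.043 ] [0.287  0.1467] 82.2
scene shelf mask [0.5519 0.3067] [0.1029 0.1994] 9.45
  hand [0.5449 0.3062] [0.0941 0.1964] 9.51
 bar 140 260.48571428571427 237.56428571428572 [0.5634994 0.3082519] ((0.6302765607833862, 0.31768670678138733), (0.18767903745174408, 0.07664084434509277), 11.478592872619629)
side box mask [0.6032 0.0427] [0.2908 0.1453] 82.03
  hand [0.5984 0.0461] [0.2901 0.1431] 82.34
side shelf mask [0.5502 0.3019] [0.0922 0.2078] 9.23
  hand [0.5466 0.3077] [0.0901 0.1946] 9.77
 bar 93 292.1505376344086 242.7741935483871 [0.5497484  0.30509895] ((0.550513744354248, 0.30314990878105164), (0.01584978774189949, 0.0864049643278122), 12.162355422973633)
```

```bash
python3 -m jog '[[-3.9,0.12,-1,0,0,-3.6],[-3.9,0.12,-1,0,0,-3.6],[-3.9,0.12,-1,0,0,-3.6],[-3.9,0.12,-1,0,0,-3.6],[-3.9,0.12,-1,0,0,-3.6]]' 8.7
python3 -m jog '[[-3.9,0.12,0,0,0,-3.6],[-3.9,0.12,0,0,0,-3.6],[-3.9,0.12,0,0,0,-3.6],[-3.9,0.12,0,0,0,-3.6],[-3.9,0.12,0,0,0,-3.6]]'
python3 -m jog '[[-3.9,0.12,0,0,0,-3.6],[-3.9,0.12,0,0,0,-3.6],[-3.9,0.12,0,0,0,-3.6],[-3.9,0.12,0,0,0,-3.6],[-3.9,0.12,0,0,0,-3.6]]'
python3 -m jog '[[-3.9,0.12,0,0,0,-3.6],[-3.9,0.12,0,0,0,-3.6],[-3.9,0.12,0,0,0,-3.6],[-3.9,0.12,0,0,0,-3.6],[-3.9,0.12,0,0,0,-3.6]]'
```

```text
time_s: 0.57
tcp_pos: [0.367, -0.5058, 0.246]
ee_rot: [[-0.808, -0.589, -0.001], [-0.589, 0.808, 0.001], [0.0, 0.001, -1.0]]
wrist_force: [0.8, -0.0, -0.1]
gripper_width: 1.002
time_s: 0.98
tcp_pos: [0.5045, -0.3681, 0.2456]
ee_rot: [[-0.586, -0.81, -0.001], [-0.81, 0.586, 0.0], [0.0, 0.001, -1.0]]
wrist_force: [0.3, -0.7, 0.6]
gripper_width: 0.999
time_s: 1.4
tcp_pos: [0.5925, -0.1948, 0.2455]
ee_rot: [[-0.307, -0.952, -0.001], [-0.952, 0.307, 0.0], [0.0, 0.001, -1.0]]
wrist_force: [0.6, 0.3, -0.7]
gripper_width: 1.0
time_s: 1.82
tcp_pos: [0.6227, -0.0029, 0.2455]
ee_rot: [[0.002, -1.0, -0.001], [-1.0, -0.002, -0.0], [0.0, 0.001, -1.0]]
wrist_force: [-0.1, -0.4, -0.8]
gripper_width: 1.002
```

Works as planned. A wrist view over the box comes nearly free here, so I take it before going on to the shelf.

```bash
python3 - <<'E'
from h import *
import pickle
c=snap('wrist','w1.png'); pickle.dump(c,open('w1.pkl','wb')); print(ray(c,320,200))
for z in (.077,):
  for p in [(.6,.0437)]: print(proj(c,(*p,z)))
E
python3 -m jog '[[-3.9,0.12,0,0,0,-3.6],[-3.9,0.12,0,0,0,-3.6],[-3.9,0.12,0,0,0,-3.6],[-3.9,0.12,0,0,0,-3.6],[-3.9,0.12,0,0,0,0]]'
python3 - <<'E'
from h import *
import pickle
c=snap('wrist','w2.png'); pickle.dump(c,open('w2.pkl','wb')); print(ray(c,320,200))
E
```

```text
(array([ 0.62364624, -0.07510211,  0.43396396]), array([-0.01203049,  0.24636755, -0.9694058 ]))
(np.float64(338.2480472311789), np.float64(226.10860261539122))
time_s: 2.28
tcp_pos: [0.5922, 0.1889, 0.2456]
ee_rot: [[0.249, -0.968, -0.001], [-0.968, -0.249, -0.0], [0.0, 0.001, -1.0]]
wrist_force: [0.8, 0.4, 0.3]
gripper_width: 0.998
(array([0.61123888, 0.11900876, 0.43400162]), array([-0.07273353,  0.23579708, -0.96938067]))
```

View pics/w1.png

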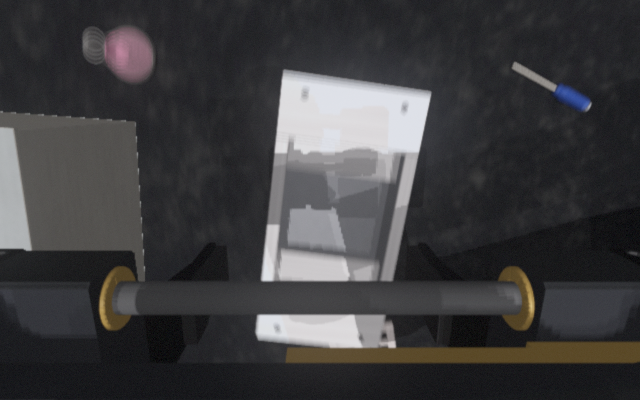

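View pics/w2.png

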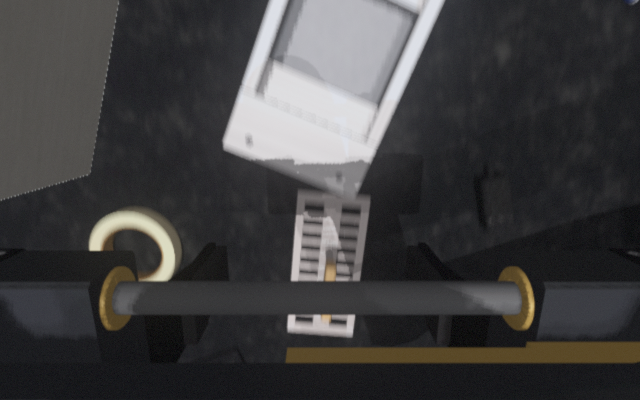

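```bash
python3 - <<'E'
from h import *
import pickle
a=pickle.load(open('w1.pkl','rb'));b=pickle.load(open('w2.pkl','rb'))
for c,q,z in((a,[(284,70),(431,92),(257,340)],.077),(b,[(223,147),(355,193)],.077),(b,[(301,191),(370,196),(353,336),(288,331)],.006),(b,[(331,265),(327,320)],.078)):
    P=np.array([onz(c,*p,z)[:2] for p in q]); print(np.round(P,4).tolist(), P.mean(0))
    for i in range(len(P)):
        d=P[i]-P[i-1]; print('  ',np.linalg.norm(d).round(4),np.degrees(np.arctan2(d[1],d[0])).round(1)%180)
    if len(P)==3: print('box centre',(P[1]+P[2])/2)
E
python3 - <<'E'
import cv2
i=cv2.imread('pics/w2.png')[180:345,210:410]
cv2.imwrite('pics/w2c.png',cv2.resize(i,None,fx=4,fy=3.6,interpolation=cv2.INTER_CUBIC))
E
```

```text
[[0.6534, -0.1091], [0.5148, -0.09], [0.6905, 0.1814]] [ 0.61959243 -0.00590154]
   0.2928 82.7
   0.1399 172.2
   0.3232 57.1
box centre [0.60268493 0.04568784]
[[0.6904, 0.1777], [0.5518, 0.1898]] [0.62109936 0.18375134]
   0.1391 175.0
   0.1391 175.0
[[0.6044, 0.218], [0.5212, 0.2029], [0.4867, 0.3978], [0.5748, 0.4124]] [0.54676134 0.30778308]
   0.1967 98.7
   0.0846 10.199999999999989
   0.1979 100.0
   0.0893 9.4
[[0.5549, 0.2724], [0.5417, 0.3383]] [0.5482849  0.30532569]
   0.0672 101.3
   0.0672 101.3
```

View pics/w2c.png

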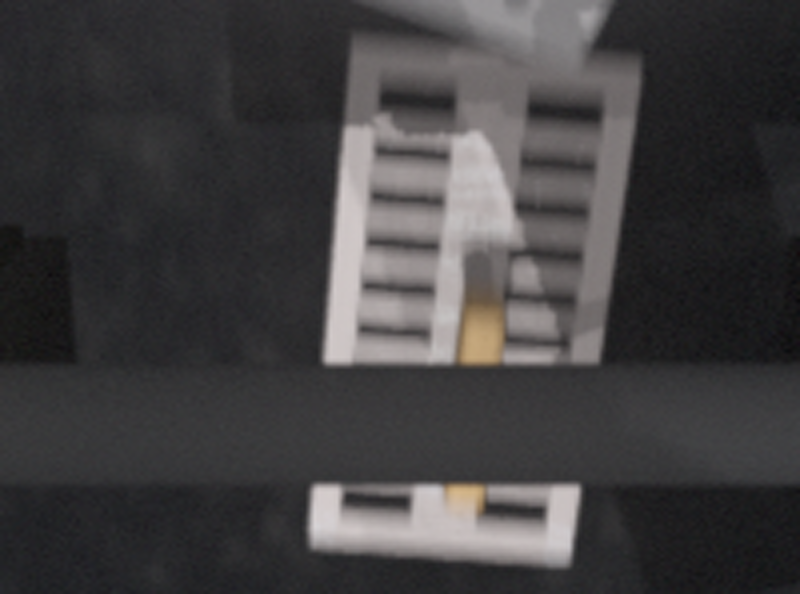

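```bash
python3 -m jog '[[-3.14,0.36,2,0,0,0],[-3.14,0.36,2,0,0,0],[-3.14,0.36,2,0,0,0],[-3.14,0.36,2,0,0,0],[0,0,2,0,0,4.8]]'
python3 - <<'E'
from h import *
import pickle
c=snap('wrist','w3.png'); pickle.dump(c,open('w3.pkl','wb')); print(ray(c,320,200))
c=snap('side','s3.png')
s=sense(); print(s['tcp_pos'])
E
```

```text
time_s: 2.75
tcp_pos: [0.546, 0.3097, 0.1449]
ee_rot: [[0.169, -0.986, 0.0], [-0.986, -0.169, 0.001], [-0.001, -0.0, -1.0]]
wrist_force: [0.4, -0.9, -0.7]
gripper_width: 1.002
(array([0.55899648, 0.23824719, 0.33325538]), array([-0.0521621 ,  0.24226856, -0.96911009]))
[0.54466321 0.30485817 0.14182523]
```

View pics/w3.png

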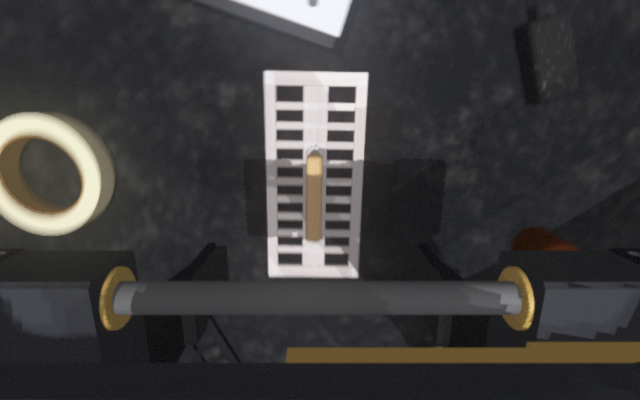

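View pics/s3.png

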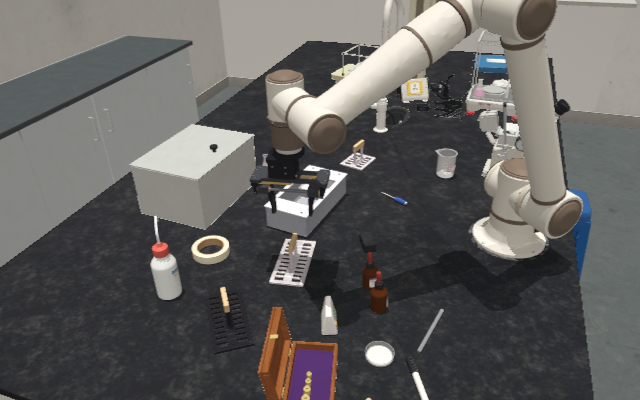

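```bash
python3 - <<'E'
from h import *
import pickle
c=pickle.load(open('side0.pkl','rb'));print('tcp in side',proj(c,(.5447,.3049,.142)), 'bar',proj(c,(.547,.307,.066)))
c=pickle.load(open('w3.pkl','rb'))
print('bar in wrist',proj(c,(.547,.307,.078)))
for q,z in(([(264,71),(368,72),(358,277),(270,277)],.006),([(315,155),(315,238)],.078)):
    P=np.array([onz(c,*p,z)[:2] for p in q]); print(np.round(P,4).tolist(), P.mean(0))
print(c['world_to_cam'])
E
```

```text
tcp in side (np.float64(292.7446774916351), np.float64(219.51450553650585)) bar (np.float64(292.86307288264015), np.float64(243.28358952668964))
bar in wrist (np.float64(316.5059078232932), np.float64(206.02545714611784))
[[0.6081, 0.2163], [0.5205, 0.2019], [0.4903, 0.3917], [0.5769, 0.4066]] [0.54893869 0.30413665]
[[0.5544, 0.2703], [0.5439, 0.3318]] [0.54914195 0.30106413]
[[-9.85430744e-01 -1.70077116e-01  1.50911166e-04  5.91322415e-01]
 [ 1.63773170e-01 -9.49144128e-01 -2.68893610e-01  2.24192537e-01]
 [ 4.58758863e-02 -2.64951315e-01  9.63169873e-01 -2.83502099e-01]
 [ 0.00000000e+00  0.00000000e+00  0.00000000e+00  1.00000000e+00]]
```

```bash
python3 -m jog '[[0.16,-0.36,2.8,0,0,0.5],[0,0,2.8,0,0,0],[0,0,2.0,0,0,0],[0,0,1.58,0,0,0],[0,0,0,0,0,0]]'
python3 -c "
from h import *
print(sense()['tcp_pos'],sense()['wrist_force']); c=snap('side','s4.png')"
python3 -m jog '[[0,0,0,0,0,0],[0,0,0,0,0,0],[0,0,0,0,0,0],[0,0,0,0,0,0],[0,0,0,0,0,0]]' 0
python3 -m jog '[[0,0,0,0,0,0],[0,0,0,0,0,0],[0,0,0,0,0,0],[0,0,0,0,0,0],[0,0,0,0,0,0]]'
```

```text
time_s: 3.27
tcp_pos: [0.5504, 0.302, 0.0517]
ee_rot: [[0.157, -0.988, -0.005], [-0.988, -0.157, -0.004], [0.003, 0.005, -1.0]]
wrist_force: [0.7, -0.1, 0.2]
gripper_width: 1.004
[0.55036787 0.30202205 0.05169516] [ 0.661387   -0.0579009   0.16015782]
time_s: 3.73
tcp_pos: [0.5518, 0.3046, 0.0553]
ee_rot: [[0.157, -0.988, 0.001], [-0.988, -0.157, 0.001], [-0.001, -0.001, -1.0]]
wrist_force: [0.4, 0.7, -0.5]
gripper_width: 0.702
time_s: 4.15
tcp_pos: [0.5514, 0.3043, 0.0543]
ee_rot: [[0.157, -0.988, -0.0], [-0.988, -0.157, -0.0], [0.0, 0.0, -1.0]]
wrist_force: [0.1, 0.7, -0.2]
gripper_width: 0.324
```

```bash
python3 -m jog '[[0,0.25,0.35,0,0,0],[0,0,0,0,0,0],[0,0,0,0,0,0],[0,0,0,0,0,0],[0,0,0,0,0,0]]'
python3 -m jog '[[0,0,0,0,0,0],[0,0,0,0,0,0],[0,0,0,0,0,0],[0,0,0,0,0,0],[0,0,0,0,0,0]]'
python3 -c "
from h import *
c=snap('wrist','w5.png'); c=snap('side','s5.png')"
```

```text
time_s: 4.57
tcp_pos: [0.5486, 0.3037, 0.0503]
ee_rot: [[0.157, -0.988, -0.001], [-0.988, -0.157, -0.001], [0.0, 0.001, -1.0]]
wrist_force: [0.4, 0.2, -1.9]
gripper_width: 0.122
time_s: 4.98
tcp_pos: [0.5489, 0.3039, 0.0508]
ee_rot: [[0.157, -0.988, -0.0], [-0.988, -0.157, -0.0], [0.0, 0.0, -1.0]]
wrist_force: [-1.3, -0.9, -3.0]
gripper_width: 0.122
```

View pics/w5.png

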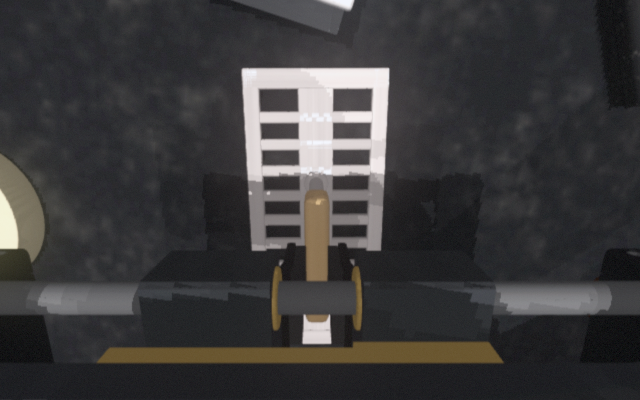

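View pics/s5.png

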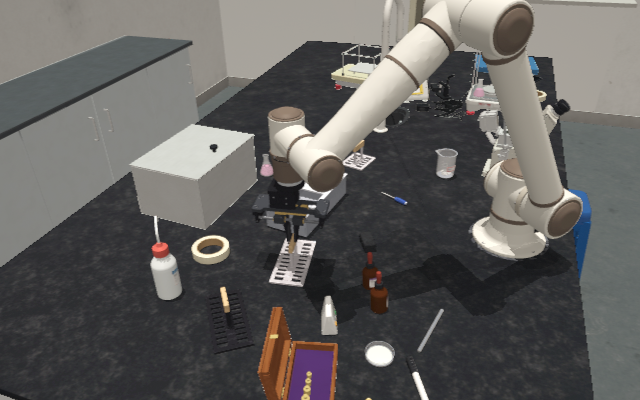

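The shelf is gripped (opening 10.6 mm). From the view, the plate's front corners are at (243,69) and (389,69), and I use them to check the offset along the bar.

```bash
python3 - <<'E'
from h import *
c=capture('wrist'); s=sense(); R=np.array(s['ee_rot']);t=np.array(s['tcp_pos'])
P=np.array([onz(c,*p,.006) for p in [(243,69),(389,69)]]); print(P, (P-t)@R)
print(s['joints'])
# plan: target tcp for given L (box frame y,z), tilt th
bc=np.array([.601,.0445]);a=np.radians(82.2); ey=np.array([np.cos(a),np.sin(a)])
off=0.0
def tcp(Ly,Lz,th):
    th=np.radians(th);e=np.array([np.cos(th),np.sin(th)]);n=np.array([-np.sin(th),np.cos(th)])
    q=np.array([Ly,Lz])+97*e+50.8*n
    xy=bc+ey*q[0]/1000; return np.round(q,1),np.round([*xy,q[1]/1000],4)
for k in [(0,100,20),(-8+0,46+112*np.tan(np.radians(20)),20),(-120,46,20),(-125,42,20),(-125,41,10),(-125,41,0),(-97,41,0)]: print(k,*tcp(*k))
E
```

```text
[[0.60862813 0.21706073 0.006     ]
 [0.52102054 0.20304578 0.006     ]] [[ 0.09515091 -0.04526883  0.04484752]
 [ 0.09525106  0.04345263  0.0448513 ]]
[ 4.37229349e+01  2.97714621e+01 -9.54115220e+00  1.93167594e-05
 -5.06903633e+01 -3.46987874e+01]
(0, 100, 20) [ 73.8 180.9] [0.611  0.1176 0.1809]
(-8, np.float64(86.76466623781467), 20) [ 65.8 167.7] [0.6099 0.1097 0.1677]
(-120, 46, 20) [-46.2 126.9] [ 0.5947 -0.0013  0.1269]
(-125, 42, 20) [-51.2 122.9] [ 0.594  -0.0063  0.1229]
(-125, 41, 10) [-38.3 107.9] [0.5958 0.0066 0.1079]
(-125, 41, 0) [-28.   91.8] [0.5972 0.0168 0.0918]
(-97, 41, 0) [ 0.  91.8] [0.601  0.0445 0.0918]
```

```bash
python3 -m jog '[[0,0,-1.5,0,0,0],[0,0,-2.5,0,0,0],[0,0,-3.5,0,0,0],[0,0,-3.5,0,0,0],[0,0,-3,0,0,0]]'
python3 -m jog '[[0,0,0,0,0,4.2],[0,0,0,0,0,4.2],[0,0,0,0,0,4.2],[0,0,0,0,0,4.2],[0,0,0,0,0,0]]'
python3 -m jog '[[0,0,0,0,-5,0],[0,0,0,0,-5,0],[0,0,0,0,-5,0],[0,0,0,0,-5,0],[0,0,0,0,0,0]]'
python3 -c "
from h import *
c=snap('side','s6.png'); c=snap('wrist','w6.png');s=sense();print(s['tcp_pos'],s['joints'])"
```

```text
time_s: 5.55
tcp_pos: [0.5493, 0.304, 0.1933]
ee_rot: [[0.157, -0.988, 0.001], [-0.988, -0.157, 0.001], [-0.0, -0.002, -1.0]]
wrist_force: [0.4, -0.2, -2.6]
gripper_width: 0.12
time_s: 5.97
tcp_pos: [0.5487, 0.3038, 0.1908]
ee_rot: [[-0.137, -0.991, -0.0], [-0.991, 0.137, -0.0], [0.0, 0.0, -1.0]]
wrist_force: [0.3, 0.1, -2.2]
gripper_width: 0.12
time_s: 6.38
tcp_pos: [0.5484, 0.3015, 0.1909]
ee_rot: [[-0.129, -0.991, 0.046], [-0.93, 0.137, 0.341], [-0.344, 0.001, -0.939]]
wrist_force: [0.5, -0.2, -2.1]
gripper_width: 0.115
[0.54922934 0.30272853 0.19107053] [ 35.25523585  17.41082953  -3.57153802 -17.36233193 -56.3616594
 -34.9654479 ]
```

View pics/s6.png

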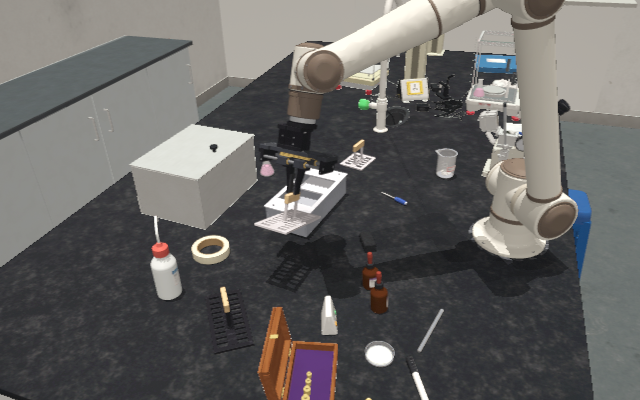

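View pics/w6.png

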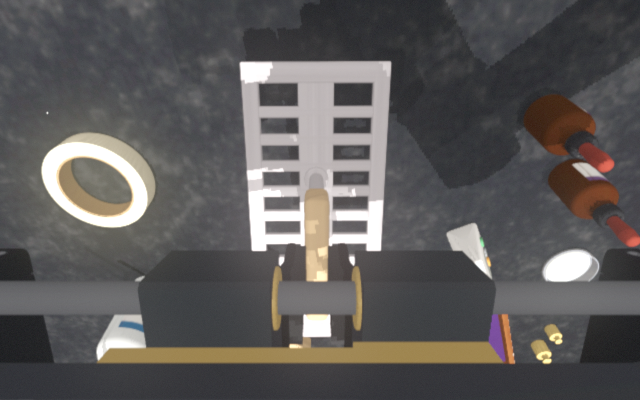

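```bash
python3 - <<'E'
from h import *
c=capture('wrist'); s=sense(); R=np.array(s['ee_rot']);t=np.array(s['tcp_pos'])
for d in range(-6,7,1):
    a=np.radians(d)
    out=[]
    for y in(-45,45):
        p=np.array([97-1,y,44.8-(-19)])  # rel to grasp point, top edge
        q=np.array([p[0]*np.cos(a)+p[2]*np.sin(a),y,-p[0]*np.sin(a)+p[2]*np.cos(a)-19])/1000
        out+=list(np.round(proj(c,t+R@q),1))
    print(d,out, out[2]-out[0])
E
```

```text
-6 [np.float64(246.4), np.float64(82.5), np.float64(387.3), np.float64(82.5)] 140.9
-5 [np.float64(245.9), np.float64(80.2), np.float64(387.9), np.float64(80.2)] 141.99999999999997
-4 [np.float64(245.3), np.float64(77.9), np.float64(388.5), np.float64(77.9)] 143.2
-3 [np.float64(244.7), np.float64(75.6), np.float64(389.1), np.float64(75.7)] 144.40000000000003
-2 [np.float64(244.1), np.float64(73.4), np.float64(389.7), np.float64(73.4)] 145.6
-1 [np.float64(243.5), np.float64(71.1), np.float64(390.4), np.float64(71.1)] 146.89999999999998
0 [np.float64(242.8), np.float64(68.9), np.float64(391.0), np.float64(68.9)] 148.2
1 [np.float64(242.2), np.float64(66.6), np.float64(391.7), np.float64(66.6)] 149.5
2 [np.float64(241.5), np.float64(64.4), np.float64(392.4), np.float64(64.4)] 150.89999999999998
3 [np.float64(240.9), np.float64(62.2), np.float64(393.0), np.float64(62.2)] 152.1
4 [np.float64(240.2), np.float64(60.0), np.float64(393.8), np.float64(60.0)] 153.60000000000002
5 [np.float64(239.4), np.float64(57.8), np.float64(394.5), np.float64(57.8)] 155.1
6 [np.float64(238.7), np.float64(55.6), np.float64(395.2), np.float64(55.6)] 156.5
```

```bash
cat > plan.py <<'E'
from h import *
bc=np.array([.601,.0445]);a0=np.radians(82.2); ey=np.array([np.cos(a0),np.sin(a0)])
def tcp(Ly,Lz,th,d):
    t1,t2=np.radians(th),np.radians(th+d)
    e=np.array([np.cos(t1),np.sin(t1)]);n=np.array([-np.sin(t1),np.cos(t1)]);m=np.array([-np.sin(t2),np.cos(t2)])
    q=(np.array([Ly,Lz])+97*e+69.8*n-19*m)/1000
    return np.array([*(bc+ey*q[0]),q[1]])
def show(wps,d):
    s=sense();R=np.array(s['ee_rot']);p=np.array(s['tcp_pos']);print(np.round(p,4), np.round(R.T.tolist(),3).tolist())
    for w in wps:
        T=tcp(*w,d); print(w,np.round(T,4),'tool-frame cm from now',np.round((T-p)@R*100,2))
E
python3 -m jog '[[0,0,0,0,-3,0],[0,0,0,0,0,0],[0,0,0,0,0,0],[0,0,0,0,0,0],[0,0,0,0,0,0]]'
python3 - <<'E'
from plan import *
k=np.tan(np.radians(20))
show([(Ly,46+(Ly+122)*k,20) for Ly in (30,-8,-80,-122)],3)
E
```

```text
time_s: 6.95
tcp_pos: [0.549, 0.3046, 0.1908]
ee_rot: [[-0.123, -0.991, 0.052], [-0.913, 0.134, 0.386], [-0.39, -0.0, -0.921]]
wrist_force: [0.0, -0.3, -3.0]
gripper_width: 0.119
[0.549  0.3046 0.1908] [[-0.123, -0.913, -0.39], [-0.991, 0.134, -0.0], [0.052, 0.386, -0.921]]
(30, np.float64(101.32347560846276), 20) [0.6152 0.1482 0.1826] tool-frame cm from now [13.77 -8.66 -4.94]
(-8, np.float64(87.49260670634706), 20) [0.6101 0.1106 0.1688] tool-frame cm from now [17.81 -8.65 -5.15]
(-80, np.float64(61.2867498391805), 20) [0.6003 0.0393 0.1426] tool-frame cm from now [25.46 -8.64 -5.54]
(-122, np.float64(46.0), 20) [ 0.5946 -0.0024  0.1273] tool-frame cm from now [29.92 -8.63 -5.77]
```

```bash
python3 -m jog '[[2.75,-1.73,-0.99,0,0,0],[2.75,-1.73,-0.99,0,0,0],[2.75,-1.73,-0.99,0,0,0],[2.75,-1.73,-0.99,0,0,0],[2.75,-1.73,-0.99,0,0,0]]'
python3 -m jog '[[0,0,0,0,0,0],[0,0,0,0,0,0],[0,0,0,0,0,0],[0,0,0,0,0,0],[0,0,0,0,0,0]]'
python3 - <<'E'
from plan import *
c=snap('side','s7.png');c=snap('wrist','w7.png');c=snap('scene','c7.png')
k=np.tan(np.radians(20))
show([(Ly,46+(Ly+122)*k,20) for Ly in (30,-8,-80,-122)],3)
c=capture('wrist')
E
```

```text
time_s: 7.37
tcp_pos: [0.6156, 0.1467, 0.1827]
ee_rot: [[-0.123, -0.991, 0.053], [-0.913, 0.134, 0.386], [-0.39, -0.001, -0.921]]
wrist_force: [0.5, 0.2, -2.0]
gripper_width: 0.119
time_s: 7.78
tcp_pos: [0.6145, 0.149, 0.1829]
ee_rot: [[-0.123, -0.991, 0.052], [-0.912, 0.133, 0.387], [-0.391, -0.0, -0.92]]
wrist_force: [-0.2, 0.8, -3.4]
gripper_width: 0.117
[0.6146 0.1486 0.1829] [[-0.123, -0.912, -0.391], [-0.991, 0.134, -0.0], [0.053, 0.387, -0.92]]
(30, np.float64(101.32347560846276), 20) [0.6152 0.1482 0.1826] tool-frame cm from now [ 0.04 -0.06  0.02]
(-8, np.float64(87.49260670634706), 20) [0.6101 0.1106 0.1688] tool-frame cm from now [ 4.08 -0.05 -0.19]
(-80, np.float64(61.2867498391805), 20) [0.6003 0.0393 0.1426] tool-frame cm from now [11.73 -0.04 -0.6 ]
(-122, np.float64(46.0), 20) [ 0.5946 -0.0024  0.1273] tool-frame cm from now [16.2  -0.03 -0.83]
```

View pics/s7.png

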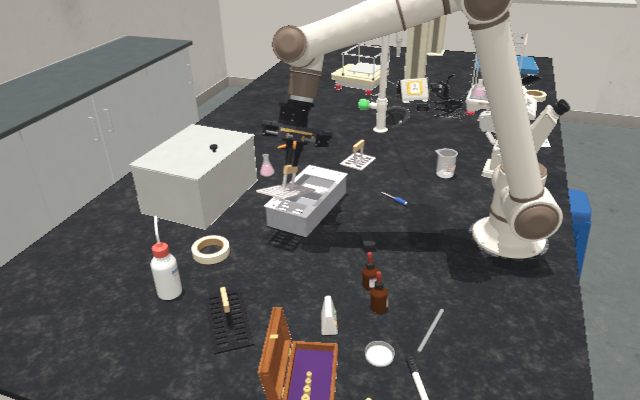

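View pics/w7.png

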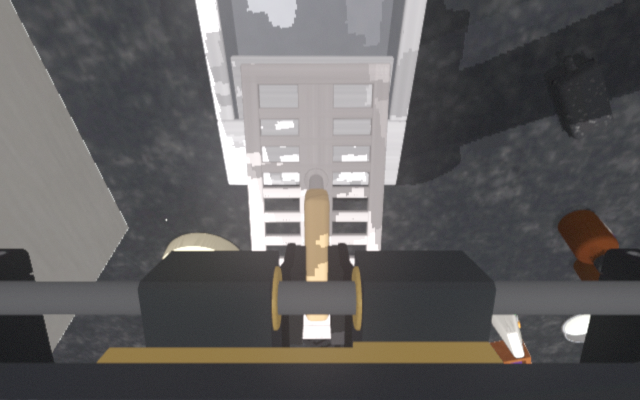

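View pics/c7.png

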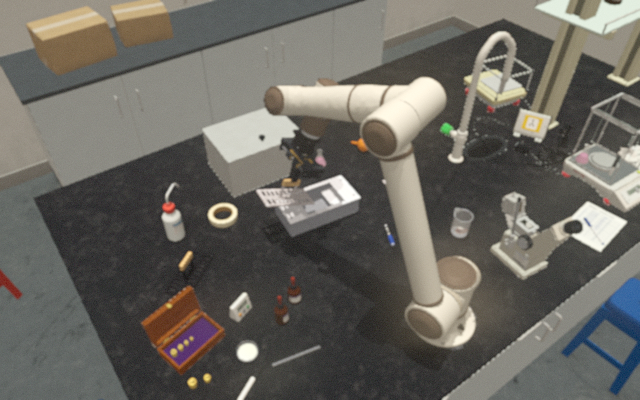

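```bash
python3 -m jog '[[2.6,0,-0.13,0,0,0],[2.6,0,-0.13,0,0,0],[2.6,0,-0.13,0,0,0],[2.0,0,-0.1,0,0,0],[1.7,0,-0.1,0,0,0]]'
python3 - <<'E'
from plan import *
c=snap('side','s8.png');c=snap('wrist','w8.png');c=snap('scene','c8.png')
k=np.tan(np.radians(20))
show([(Ly,46+(Ly+122)*k,20) for Ly in (-80,-122)],3); print(sense()['wrist_force'])
E
```

```text
time_s: 8.4
tcp_pos: [0.6, 0.0394, 0.1427]
ee_rot: [[-0.125, -0.991, 0.053], [-0.912, 0.136, 0.387], [-0.39, 0.0, -0.921]]
wrist_force: [-0.6, -0.2, -1.6]
gripper_width: 0.117
[0.6001 0.0397 0.1427] [[-0.126, -0.912, -0.391], [-0.991, 0.137, 0.001], [0.053, 0.387, -0.921]]
(-80, np.float64(61.2867498391805), 20) [0.6003 0.0393 0.1426] tool-frame cm from now [ 0.04 -0.02  0.  ]
(-122, np.float64(46.0), 20) [ 0.5946 -0.0024  0.1273] tool-frame cm from now [ 4.51 -0.03 -0.23]
[ 0.24913509  1.00908413 -2.50665315]
```

View pics/w8.png

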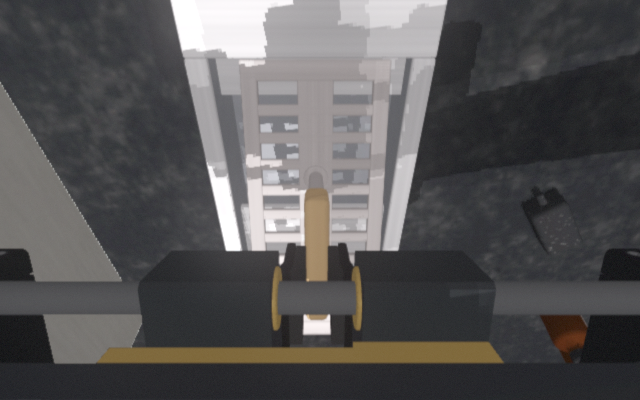

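View pics/s8.png

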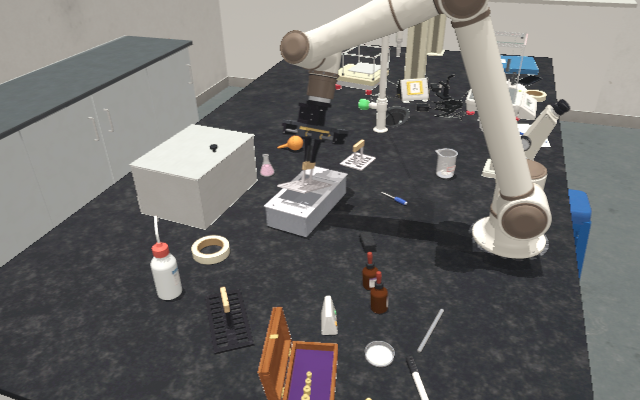

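```bash
python3 - <<'E'
from plan import *
c=capture('wrist')
for u,v,z in((312,57,.077),(312,57,.072),(207,57,.077),(411,57,.077)):
    p=onz(c,u,v,z)[:2]-bc; print(p@ey, p@np.array([ey[1],-ey[0]]))
E
python3 -c "
import cv2
i=cv2.imread('pics/w8.png')[30:130,170:450];cv2.imwrite('pics/w8c.png',cv2.resize(i,None,fx=2.8,fy=2.8,interpolation=cv2.INTER_CUBIC))"
```

```text
-0.0855061776535072 0.0024285422777426662
-0.08409561355637994 0.002481036432473162
-0.08553735329207836 0.061279310154650796
-0.0854767638802623 -0.05309632332102417
```

View pics/w8c.png

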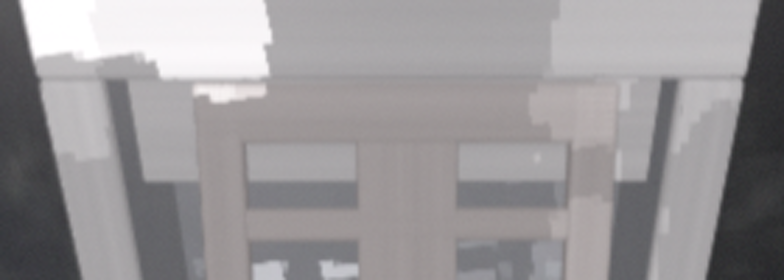

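```bash
python3 -m jog '[[1.2,0,-0.06,0,0,0],[1.2,0,-0.06,0,0,0],[1.2,0,-0.06,0,0,0],[1.0,0,-0.05,0,0,0],[0,0,0,0,0,0]]'
python3 - <<'E'
from plan import *
c=snap('side','s9.png');c=snap('wrist','w9.png')
show([(-122,46,20),(-125,42,20),(-126,41,20)],3); print(sense()['wrist_force'],sense()['moment'],sense()['joints'])
E
```

```text
time_s: 9.02
tcp_pos: [0.5938, -0.0044, 0.1261]
ee_rot: [[-0.127, -0.991, 0.052], [-0.912, 0.137, 0.386], [-0.39, 0.002, -0.921]]
wrist_force: [-0.5, -0.2, -3.3]
gripper_width: 0.12
[ 0.5944 -0.0029  0.127 ] [[-0.126, -0.912, -0.391], [-0.991, 0.137, 0.001], [0.053, 0.387, -0.92]]
(-122, 46, 20) [ 0.5946 -0.0024  0.1273] tool-frame cm from now [-0.06 -0.01 -0.  ]
(-125, 42, 20) [ 0.5942 -0.0053  0.1233] tool-frame cm from now [ 0.37 -0.01  0.25]
(-126, 41, 20) [ 0.594  -0.0063  0.1223] tool-frame cm from now [ 0.5  -0.01  0.3 ]
[ 0.31763663  0.04041761 -3.29129792] [-1.06857749  0.21814503 -0.04348687] [  1.21268545  23.37487024  -2.3867526  -25.69677379 -62.93280413
   2.51722245]
```

View pics/w9.png

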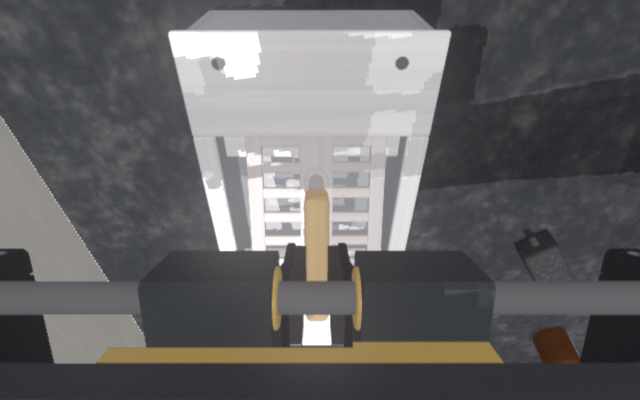

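View pics/s9.png

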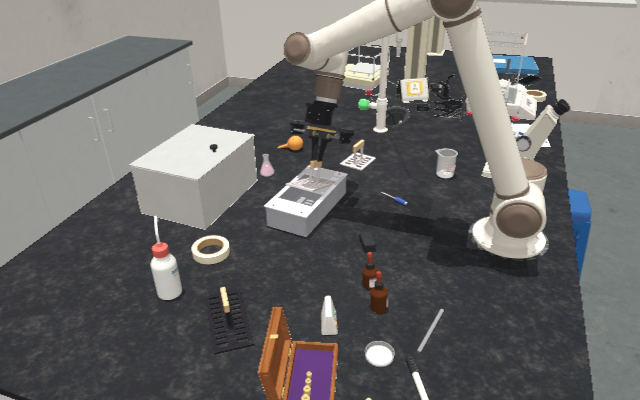

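```bash
python3 - <<'E'
from plan import *
for d in (3,):
  pr=None
  for th in (20,16,12,8,4,0):
    T=tcp(-124,44,th,d)
    if pr is not None:
        t2=np.radians(th+4+d); D=T-pr; yy=D[:2]@ey; v=np.array([yy,D[2]])*100
        x=-np.array([np.cos(t2),np.sin(t2)]); z=np.array([np.sin(t2),-np.cos(t2)])
        print(th,np.round([v@x,v@z],3),np.round(T,4))
    pr=T
E
```

```text
16 [-0.294  0.712] [0.5951 0.0011 0.1199]
12 [-0.294  0.712] [0.5957 0.0061 0.1141]
8 [-0.294  0.712] [0.5964 0.0108 0.108 ]
4 [-0.294  0.712] [0.597  0.015  0.1015]
0 [-0.294  0.712] [0.5975 0.0187 0.0948]
```

```bash
python3 -m jog '[[-0.15,0,0.85,0,4,0],[-0.29,0,0.71,0,4,0],[-0.29,0,0.71,0,4,0],[-0.29,0,0.71,0,4,0],[0,0,0,0,0,0]]'
python3 - <<'E'
from plan import *
c=snap('side','s10.png');c=snap('wrist','w10.png');c=snap('scene','c10.png')
show([(-124,44,4),(-124,43,0),(-124,41,0),(-97,41,0)],3); print(sense()['wrist_force'],sense()['moment'])
E
```

```text
time_s: 9.53
tcp_pos: [0.5963, 0.0193, 0.1007]
ee_rot: [[-0.13, -0.991, 0.014], [-0.984, 0.13, 0.119], [-0.12, 0.002, -0.993]]
wrist_force: [-0.5, 0.4, -2.4]
gripper_width: 0.124
[0.5971 0.0168 0.102 ] [[-0.134, -0.983, -0.123], [-0.991, 0.135, -0.0], [0.017, 0.122, -0.992]]
(-124, 44, 4) [0.597  0.015  0.1015] tool-frame cm from now [ 0.18 -0.01  0.03]
(-124, 43, 0) [0.5975 0.0187 0.0938] tool-frame cm from now [-0.1  -0.01  0.84]
(-124, 41, 0) [0.5975 0.0187 0.0918] tool-frame cm from now [-0.07 -0.01  1.04]
(-97, 41, 0) [0.6011 0.0455 0.0918] tool-frame cm from now [-2.75 -0.01  1.37]
[ 0.09427831 -0.13524569 -1.98086579] [-0.31715983  0.09178612 -0.03066487]
```

View pics/w10.png

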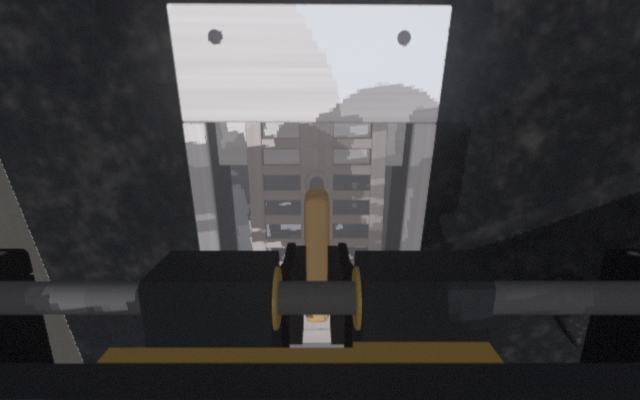

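View pics/s10.png

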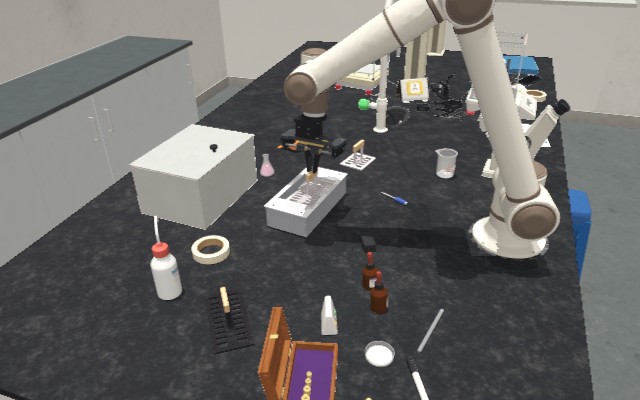

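```bash
python3 -m jog '[[-0.05,0,0.42,0,2,0],[-0.05,0,0.42,0,2,0],[0,0,0,0,0,0],[0,0,0,0,0,0],[0,0,0,0,0,0]]'
python3 - <<'E'
from plan import *
c=snap('side','s11.png');c=snap('wrist','w11.png');
show([(-124,43,0),(-97,43,0),(-97,41,0),(-97,40,0)],3); print(sense()['wrist_force'],sense()['moment'])
i=cv2.imread('pics/s11.png')[140:240,250:370];cv2.imwrite('pics/s11c.png',cv2.resize(i,None,fx=6,fy=6,interpolation=cv2.INTER_CUBIC))
E
```

```text
time_s: 10.1
tcp_pos: [0.5976, 0.0173, 0.0941]
ee_rot: [[-0.136, -0.991, 0.008], [-0.989, 0.137, 0.053], [-0.054, -0.001, -0.999]]
wrist_force: [1.1, -0.1, -2.3]
gripper_width: 0.119
[0.5976 0.0173 0.0941] [[-0.136, -0.989, -0.053], [-0.991, 0.137, -0.001], [0.008, 0.053, -0.999]]
(-124, 43, 0) [0.5975 0.0187 0.0938] tool-frame cm from now [-0.14  0.03  0.03]
(-97, 43, 0) [0.6011 0.0455 0.0938] tool-frame cm from now [-2.84  0.03  0.18]
(-97, 41, 0) [0.6011 0.0455 0.0918] tool-frame cm from now [-2.82  0.03  0.38]
(-97, 40, 0) [0.6011 0.0455 0.0908] tool-frame cm from now [-2.82  0.03  0.48]
[ 0.22291931  0.24614514 -2.19426021] [-0.17140985  0.10513622 -0.001569  ]
```

View pics/s11c.png

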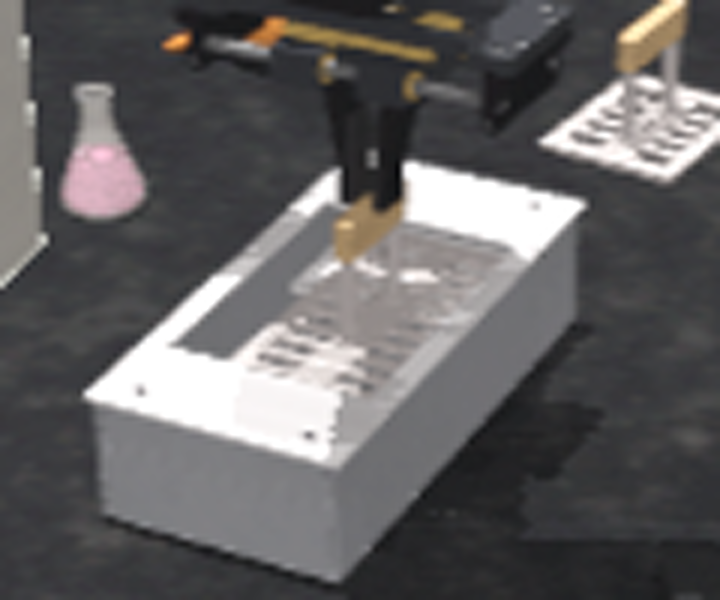

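View pics/w11.png

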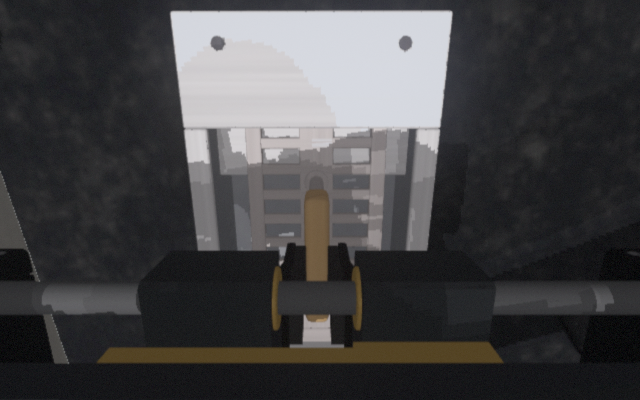

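```bash
python3 -m jog '[[-0.7,0,0.04,0,0,0],[-0.7,0,0.04,0,0,0],[-0.7,0,0.04,0,0,0],[-0.7,0,0.04,0,0,0],[0,0,0,0,0,0]]'
python3 -m jog '[[0,0,0.15,0,0,0],[0,0,0.1,0,0,0],[0,0,0.1,0,0,0],[0,0,0,0,0,0],[0,0,0,0,0,0]]'
python3 - <<'E'
from plan import *
c=snap('side','s12.png');c=snap('wrist','w12.png');
show([(-97,41,0),(-97,40,0)],3); print(sense()['wrist_force'],sense()['moment'])
i=cv2.imread('pics/s12.png')[140:240,250:370];cv2.imwrite('pics/s12c.png',cv2.resize(i,None,fx=6,fy=6,interpolation=cv2.INTER_CUBIC))
E
```

```text
time_s: 10.62
tcp_pos: [0.6015, 0.0475, 0.0935]
ee_rot: [[-0.133, -0.991, 0.008], [-0.99, 0.134, 0.052], [-0.053, -0.001, -0.999]]
wrist_force: [-0.5, -0.6, -1.3]
gripper_width: 0.121
time_s: 11.03
tcp_pos: [0.6015, 0.046, 0.0903]
ee_rot: [[-0.135, -0.991, 0.008], [-0.989, 0.135, 0.052], [-0.053, -0.001, -0.999]]
wrist_force: [1.1, 1.6, 0.0]
gripper_width: 0.117
[0.6014 0.046  0.0903] [[-0.135, -0.989, -0.053], [-0.991, 0.135, -0.001], [0.008, 0.052, -0.999]]
(-97, 41, 0) [0.6011 0.0455 0.0918] tool-frame cm from now [ 0.04  0.02 -0.16]
(-97, 40, 0) [0.6011 0.0455 0.0908] tool-frame cm from now [ 0.05  0.02 -0.06]
[-0.24867388  1.65913868  0.43287693] [0.29241209 0.02977943 0.00785693]
```

View pics/s12c.png

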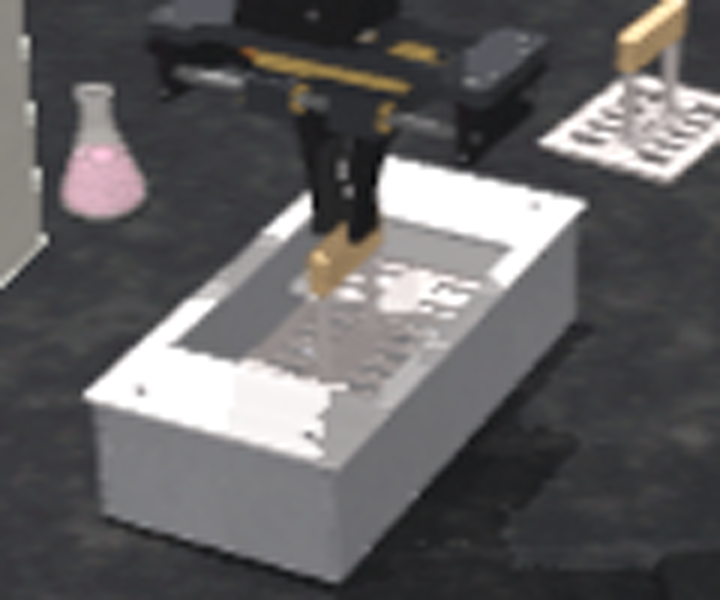

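View pics/w12.png

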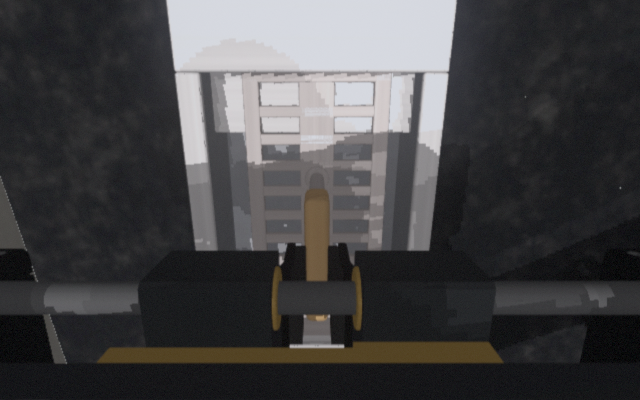

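```bash
python3 -m jog '[[0,0,0,0,0,0],[0,0,0,0,0,0],[0,0,0,0,0,0],[0,0,0,0,0,0],[0,0,0,0,0,0]]' 4.5
python3 -m jog '[[0,0,0,0,0,0],[0,0,0,0,0,0],[0,0,0,0,0,0],[0,0,-0.5,0,0,0],[0,0,-1,0,0,0]]'
python3 -m jog '[[0,0,-2,0,0,0],[0,0,-3,0,0,0],[0,0,-3,0,0,0],[0,0,-3,0,0,0],[0,0,-3,0,0,0]]'
python3 - <<'E'
from plan import *
c=snap('side','s13.png');c=snap('wrist','w13.png');c=snap('scene','c13.png')
print(sense()['wrist_force'])
i=cv2.imread('pics/s13.png')[140:240,250:370];cv2.imwrite('pics/s13c.png',cv2.resize(i,None,fx=6,fy=6,interpolation=cv2.INTER_CUBIC))
E
```

```text
time_s: 11.55
tcp_pos: [0.601, 0.0456, 0.0899]
ee_rot: [[-0.135, -0.991, 0.007], [-0.989, 0.136, 0.052], [-0.052, 0.0, -0.999]]
wrist_force: [-0.4, -0.9, 0.3]
gripper_width: 0.415
time_s: 11.97
tcp_pos: [0.6, 0.0449, 0.1041]
ee_rot: [[-0.135, -0.991, 0.004], [-0.989, 0.135, 0.051], [-0.051, 0.003, -0.999]]
wrist_force: [0.4, 0.3, -0.2]
gripper_width: 0.517
time_s: 12.38
tcp_pos: [0.5999, 0.0376, 0.2475]
ee_rot: [[-0.135, -0.991, 0.009], [-0.989, 0.135, 0.052], [-0.053, -0.001, -0.999]]
wrist_force: [-0.5, 0.9, 0.7]
gripper_width: 0.514
[-0.82878747 -0.63340589 -0.63505748]
```

View pics/s13c.png

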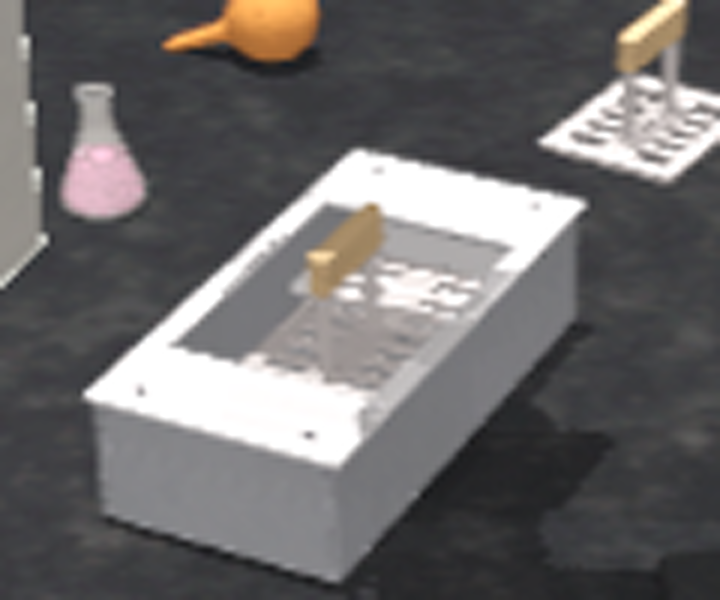

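View pics/w13.png

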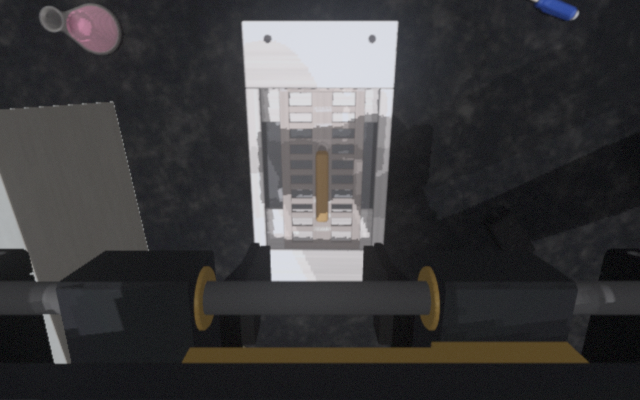

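```bash
python3 - <<'E'
from plan import *
c=capture('wrist')
cv2.imwrite('pics/w14c.png',cv2.resize(c['frame'][80:285,240:400,::-1],None,fx=3.6,fy=2.9,interpolation=cv2.INTER_CUBIC))
ex=np.array([ey[1],-ey[0]])
def b(u,v,z):
    p=onz(c,u,v,z)[:2]-bc; return np.round([p@ex*1000,p@ey*1000],1)
print('rim edges',b(320,88,.077),b(318,248,.077),'plate end',b(318,240,.046),b(318,241,.046))
print('mouth x', b(258,150,.077),b(382,150,.077),'bar',b(322,150,.118),b(322,215,.118))
for y in(97,): 
  for z in(.046,.040): print(proj(c,(*(bc+ey*y/1000),z)))
E
```

```text
rim edges [ -0.2 -87.3] [ 1.2 77.6] plate end [ 1.3 81.8] [ 1.2 83.1]
mouth x [ 61.  -28.8] [-61.9 -29.2] bar [ -2.1 -35.9] [-2.5 24.7]
(np.float64(319.01941814921264), np.float64(251.78045686189589))
(np.float64(319.0218292404956), np.float64(249.60304995841648))
```

View pics/w14c.png

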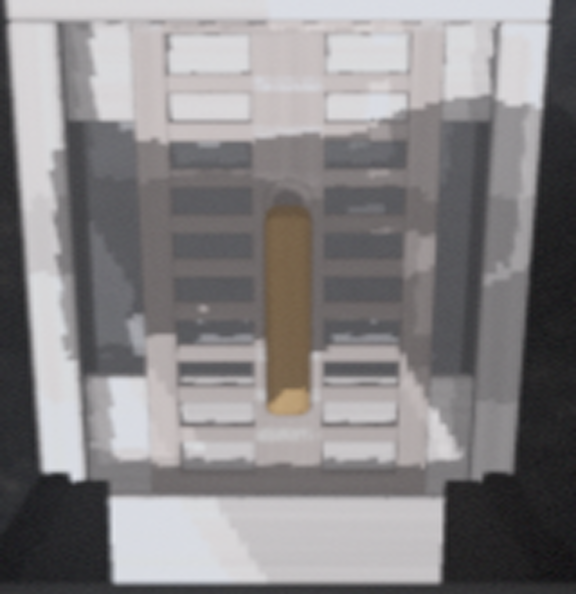

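```bash
python3 - <<'E'
from plan import *
c=capture('wrist')
ex=np.array([ey[1],-ey[0]])
def b(u,v,z):
    p=onz(c,u,v,z)[:2]-bc; return np.round([p@ex*1000,p@ey*1000],1)
print('rim',b(320,86.9,.077),b(318,250.7,.077),'slots',b(320,91.4,.046),b(320,240.3,.046),'bar top',b(322,151,.118),b(320,80+390/2.9,.118))
print('bar bottom edge end', b(320,80+413/2.9,.094))
d=capture('scene'); s=capture('side')
for k,n in((d,'scene'),(s,'side')):
    i=k['frame']; m=cv2.inRange(cv2.cvtColor(i,cv2.COLOR_RGB2HSV),(8,60,100),(28,255,255)); 
    u0,v0=map(int,proj(k,(*bc,.106))); w=np.zeros_like(m); w[v0-18:v0+18,u0-22:u0+22]=1
    v,u=np.nonzero((m>0)&(w>0)); p=onz(k,u.mean(),v.mean(),.106)[:2]-bc
    print(n,len(u),u.mean(),v.mean(),'bar in box x,y mm',p@ex*1000,p@ey*1000)
    n_=cv2.resize(i[v0-30:v0+30,u0-45:u0+45,::-1],None,fx=7,fy=7,interpolation=cv2.INTER_CUBIC); cv2.imwrite(f'pics/{n}15.png',n_)
    q=[proj(k,(*(bc+ey*y),.118)) for y in(-.033,.033)]; print(q)
E
```

```text
rim [ -2.4 -88.7] [-1.  79.2] slots [ -2.6 -84.3] [-3.3 80.6] bar top [ -4.1 -35.8] [-2.6 22.9]
bar bottom edge end [-2.8 40. ]
scene 110 315.41818181818184 192.71818181818182 bar in box x,y mm 0.1436087654852567 4.207609689862585
[(np.float64(324.49614293735544), np.float64(187.04581428610376)), (np.float64(308.35977200346497), np.float64(192.81649333246048))]
side 106 307.0660377358491 181.17924528301887 bar in box x,y mm 0.401350478617073 1.2542776638649995
[(np.float64(312.2398022423122), np.float64(172.92754071110593)), (np.float64(302.1331437742564), np.float64(182.4691203038689))]
```

View pics/scene15.png

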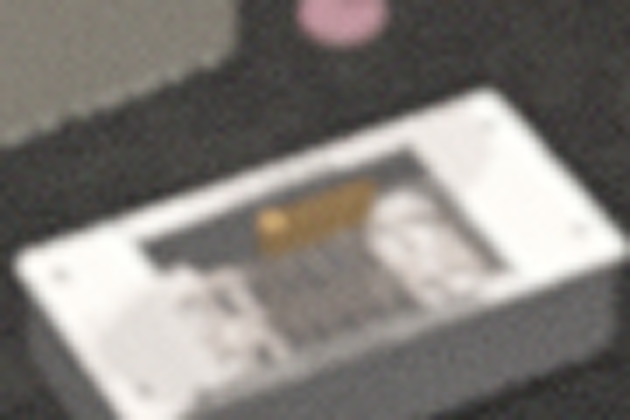

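```bash
python3 -m jog '[[0,0,0,0,0,0],[0,0,0,0,0,0],[0,0,0,0,0,0],[0,0,0,0,0,0],[0,0,0,0,0,0]]'; python3 -c "
from station import finish_job
print(finish_job())"
```

```text
time_s: 13.15
tcp_pos: [0.6, 0.0379, 0.2444]
ee_rot: [[-0.135, -0.991, 0.007], [-0.989, 0.135, 0.052], [-0.052, 0.0, -0.999]]
wrist_force: [-0.6, 0.4, 0.3]
gripper_width: 0.515
the job is handed in; nothing more can be done
None
```

The long shelf is in the drying box, lying on both ledges with both ends under the rim. I handed the job in at 13.15 s; it reports no verdict.

I gripped the shelf by its bar, tilted it about 20°, slid its low end under the rim at the −y end and lowered the other end through the mouth. I then slid it back about 28 mm to centre it, set it down and let go only after the wrist force showed its weight was off the fingers.

**Last checks:**
- **Along the box:** the grip is about 1 to 4 mm off centre (side view +1.3, scene +4.2, wrist view about +2.9), against a limit of 12 mm.
- **Across the box:** it is within about 3 mm of the middle, against a limit of 25 mm.
- **Robot clear:** the gripper is open about 15 cm above where it let go, and the wrist force is near zero.
- **Short shelf:** the arm never went near it, and in the last side view it is where it was before; I did not measure it.

**Not measured or disagreeing:**
- The grip height and level were not measured separately. The scene and side views agree with a grip height of 106 mm, and the bar looks level.
- The wrist camera put the rim about 5 mm off along the box compared with my earlier box estimate, so I used only its offset from the rim.
- The shelf turned about 3° in the fingers when it was tilted, and I allowed for that in the moves.

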